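Close the spare port of the bench air manifold

ROBOT

A 6-joint arm with a two-finger parallel gripper is mounted at the origin on the work surface. World frame = base frame: x ahead of the robot, y to its left, z up, the work surface at z = 0. Lengths are in m, angles in rad, forces in N, time in s.
With the tool pointing down it reaches from about 0.25 to 0.725 m from the base axis. Payload 4 kg.
Tool frame: the origin (TCP) lies at the very end of the fingers, on their centre line; the grasp point (between the pads) lies 19 mm behind it; y points along the fingers, z is the direction in which the jaws open and shut, and the axes are right-handed (so a half turn about y gives the same grasp; the last joint's range is limited). The gripper opens to 85 mm and grips with 20 to 120 N. Pads are 22 mm wide; open, the fingers measure 114 mm over their backs; the gripper's body (76 mm by 85 mm) begins 54 mm behind the grasp point. The pads swing forward as they close: fully open they stand 13 mm farther back than shut.
Start: joints at [-1.329, 0.241, 0.005, 1.335, 0, 1.571], TCP at [0.12, -0.485, 0.231] pointing down, gripper open.
Joint ranges: [-2.72, 2.72], [-1.05, 1.87], [-1.09, 1.28], [-1.99, 2.15], [-1.42, 1.44], [-3.14, 3.14]. Speed limits (rad/s): [2.79, 2.79, 3.14, 3.14, 3.14, 3.14].

INTERFACE

Orientations are given as a unit quaternion [x, y, z, w].
In Python, from workcell import bot gives the robot as it stands. The module is installed in compiled form; this text tells all that it offers.
- The arm moves only by the tool move_arm, never from a script. Its argument "increments" is a list of rows, each an object with "grip": the closure, from 0 (fully open) to 1 (shut); "linear": the shift along the tool's x, y, z scaled (see below), a list of three; "twist": the turn about the tool's y scaled (see below). A call has exactly 5 rows; each row shifts and turns the pose as measured when the row begins, along the tool's axes as they then stand; what a row does not reach is not made up. The controller multiplies each number of a shift by 0.2 m and each number of a turn by 2 rad. A row lasts 1/10 s, in which the tool goes at most 50 mm and 8.59 degrees, less where a joint would pass 70% of its speed; a pose out of reach is approached as far as the arm can. A call with a number of a shift or a turn outside -1 to 1 is refused whole. A call with a gripper value outside its range is refused whole. The fingers move at their own pace and stop on an object; the grip force is fixed at half the most. Time passes only in rows, so rows that do not move let the fingers close, or fill a call up. It gives the time, the measured TCP pose, the force and the opening at its end, in the units of the state.
- bot.get_obs(): the state, without advancing time (a new reading comes with each control period).
- bot.camera(name): name is "scene" or "top" or "wrist"; returns (picture, depth): 420x560x3 uint8, blue, green, red; 420x560 float32, m along the optical axis (not along the pixel's ray), 0 where there is no reading.
- bot.camera_params(name): a dict with "camera_matrix" (3x3 intrinsics, pixels), "rvec" (rotation vector, rad) and "tvec" (3), from world to camera coordinates, as OpenCV has them; the wrist camera has in their place "T_tool_cam" (4x4, takes a point from camera to tool coordinates, whose origin is the TCP and whose axes are the tool frame's). Camera axes: x right, y down, z forward; pixel columns grow to the right and rows downward; lengths in m; the calibration is good to about 2 mm. A picture is of the moment at which its call begins: read the wrist's pose just before it. camera_params takes no time and is no camera call.
- bot.job_done(): hands the job in, once; it reports no verdict.
The state is a dict: "clock": time; "joint_pos": joint angles; "joint_vel": joint speeds; "tau": joint torques, N m; "eef_pos": TCP position; "tool_rot": TCP orientation; "ft_force": force on the tool from outside, world axes, zero at the start; "ft_torque": the same for the moment, N m; "grip_width": finger opening in m.
Only numpy, scipy, OpenCV 4.12 (cv2) and the standard library are available. Lean on these libraries where they do the work, as an engineer would, in place of code of your own. Each camera call takes 0.05 s, during which the arm holds its last target. There are 200 camera calls.

TASK

On the bench's air manifold one of the two brass plugs stands loose in its port. Turn that tapered plug clockwise until it is snug: a little past where the thread bites, but without forcing it. Only then put the air back on by swinging the shut-off handle at the manifold's end clockwise to its stop, and leave everything else on the bench alone.

Things in the scene. Friction and masses are not known exactly. Their poses are not given: they have to be found in the camera images.
- manifold: aluminium air manifold, screwed down: bar 280 mm along its y, 44 mm along its x, top face 45 mm above the table, on a 75 x 300 mm foot plate. Origin: centre of its underside; z up. Two plug ports on its top face, on the centre line x = 0 at y = -100 and y = -10 mm (which one has the loose plug varies). Shut-off valve at y = +100 mm.
- plug_head (a point): middle of the loose brass plug's head: an upright flat bar 34 mm long (this frame's x), 12 mm thick (y), 24 mm high (z), its middle 68 mm above the table; grasp it across the 12 mm. Under it a 22 mm collar 3 mm thick and a 15 mm neck. It turns about its vertical axis, clockwise from above to tighten, with no marked stop, easily (0.05 N m) for 1 to 2.2 rad, different each time, until the taper bites.
- wedge (a joint): how far the loose plug's taper has sunk in its seat (m): 0 until it bites at about 0.22 N m, then 0.5 mm per rad, stiffening by 0.45 N m per rad. Snug: 0.0001 to 0.00025, that is 0.31 to 0.43 N m (aim for 0.36), 0.2 to 0.5 rad past the bite; more is forcing it. It stays where left. Too small to see and lost in the reading's noise: go by the turning moment.
- valve_peg (a point): point on the axis of the black round upright peg, 12 mm across and 34 mm tall, at the free end of the steel shut-off handle; the point is 90 mm above the table, 8 mm below the peg's top and 19 mm above the flat handle (14 mm wide, 5 mm thick). It is 62 mm from the handle's vertical pivot, which stands on the manifold's centre line at y = +100 mm.
- valve (a joint): angle of the shut-off handle in rad: 0 shut (handle across the bar, towards the manifold's -x), grows clockwise from above to 1.57 at its stop, fully open (handle along the bar, towards +y). Stiff by about 0.08 N m, stays where it is left; open means above 1.45.
- screwdriver: bystander, leave alone: screwdriver, 170 mm long, lying in front of the manifold; origin at the centre of its underside.
- flux_jar: bystander, leave alone: small amber jar, 48 mm wide, 50 mm tall, behind the manifold; origin at the centre of its underside.
- solder_reel: bystander, leave alone: solder reel, 60 mm wide, 45 mm tall, behind the manifold; origin at the centre of its underside.
- parts_tray: bystander, leave alone: divided parts tray, 100 x 140 x 30 mm; origin at the centre of its underside.
- board: bystander, leave alone: circuit board on brass stand-offs, 90 x 120 mm, 23 mm tall; origin at the centre of its underside.
- meter: bystander, leave alone: orange hand-held meter, 150 x 75 x 36 mm; origin at the centre of its underside.
- tweezers: bystander, leave alone: steel tweezers, 120 mm; origin at the centre of its underside.
- brush_cup: bystander, leave alone: white cup, 70 mm wide, 90 mm tall; origin at the centre of its underside.
- tight_port: the other port with its plug: same brass bar head, 7 mm lower than the loose one (head's middle 61 mm above the table), already tight, does not turn. Origin on the plug's axis at the bar's top face.

How it is judged:
By the outcome, as a careful person would: the job done as asked, in the order asked, and still so for the second after the job is handed in, with the robot touching nothing.
It also fails if it takes over 72 s, if anything falls off the work surface, if the arm or the gripper's body presses on something with over 40 N, if the wrist force passes 120 N, or if a joint passes its speed limit or range.

## Working session

There is one attempt and no reset: what is moved stays moved. The work goes in short steps, Python scripts to look and compute and a tool call to move; the robot and the scene stay as the last step left them, time stands still between calls to the robot, and variables do not carry over. Pictures are saved under pics/ and viewed, about 8 in all and at most 12, crops included, and the job is handed in when it is done.

Besides the shell and the picture viewer there is one more tool, called after ">>>" by a JSON object that holds its "fn" and its "kwargs", one argument or row to a line. move_arm: Moves the arm, as the interface text tells. Its arguments: {"type":"object","properties":{"increments":{"type":"array"}},"required":["increments"]}

```bash
mkdir -p pics; cat > h.py <<'E'
import numpy as np, cv2
from scipy.spatial.transform import Rotation as R
from workcell import bot
def ext(name,obs=None):
    p=bot.camera_params(name);K=np.array(p["camera_matrix"])
    if name=="wrist":
        T=np.eye(4);T[:3,:3]=R.from_quat(obs["tool_rot"]).as_matrix();T[:3,3]=obs["eef_pos"]
        return K,T@np.array(p["T_tool_cam"])
    W=np.eye(4);W[:3,:3]=cv2.Rodrigues(np.array(p["rvec"],float))[0];W[:3,3]=np.ravel(p["tvec"])
    return K,np.linalg.inv(W)
def shot(name):
    o=bot.get_obs();im,d=bot.camera(name);K,T=ext(name,o);return im,d,K,T
def cloud(d,K,T):
    v,u=np.mgrid[:d.shape[0],:d.shape[1]]
    P=np.stack([(u-K[0,2])/K[0,0]*d,(v-K[1,2])/K[1,1]*d,d],-1)
    P=P@T[:3,:3].T+T[:3,3];P[d<=0]=np.nan;return P
def ray(u,v,z,K,T):
    r=T[:3,:3]@np.linalg.solve(K,[u,v,1.]);return T[:3,3]+r*(z-T[2,3])/r[2]
E
python3 - <<'E'
from h import *
o=bot.get_obs();print({k:np.round(v,3) for k,v in o.items()})
print(R.from_quat(o["tool_rot"]).as_matrix().round(3), bot.camera_params("wrist")["T_tool_cam"])
for n in("top","scene"):
    im,d,K,T=shot(n);cv2.imwrite(f"pics/{n}.png",im);np.savez(f"{n}.npz",im=im,d=d,K=K,T=T);print(n,K,T.round(3))
E
```

```text
{'clock': np.float64(0.0), 'joint_pos': array([-1.329,  0.241,  0.004,  1.335,  0.   ,  1.571]), 'joint_vel': array([ 0.   , -0.001,  0.001,  0.002,  0.   , -0.001]), 'tau': array([-2.0000e-03, -3.7232e+01,  2.5240e+01,  1.7000e-02, -0.0000e+00,
        0.0000e+00]), 'eef_pos': array([ 0.12 , -0.485,  0.23 ]), 'tool_rot': array([-0.085,  0.703, -0.701,  0.085]), 'ft_force': array([ 0.017, -0.021, -0.616]), 'ft_torque': array([-0.029,  0.021,  0.039]), 'grip_width': np.float64(0.086)}
[[-0.971 -0.001  0.239]
 [-0.239  0.002 -0.971]
 [-0.    -1.    -0.002]] [[-1.12087397e-04  9.64751779e-01  2.63161535e-01 -6.67772026e-02]
 [ 7.45425656e-05 -2.63161527e-01  9.64751784e-01 -1.41342223e-01]
 [ 9.99999991e-01  1.27753253e-04 -4.24179821e-05 -8.14054420e-04]
 [ 0.00000000e+00  0.00000000e+00  0.00000000e+00  1.00000000e+00]]
top [[484.8997221    0.         275.85376387]
 [  0.         484.8997221  210.47215159]
 [  0.           0.           1.        ]] [[-0.01  -0.997  0.075  0.436]
 [-1.     0.009 -0.003  0.018]
 [ 0.002 -0.075 -0.997  1.527]
 [ 0.     0.     0.     1.   ]]
scene [[409.86286848   0.         275.3718941 ]
 [  0.         409.86286848 204.0899792 ]
 [  0.           0.           1.        ]] [[ 0.735  0.541 -0.41   1.034]
 [ 0.678 -0.599  0.425 -0.503]
 [-0.015 -0.591 -0.807  1.05 ]
 [ 0.     0.     0.     1.   ]]
```

View pics/top.png

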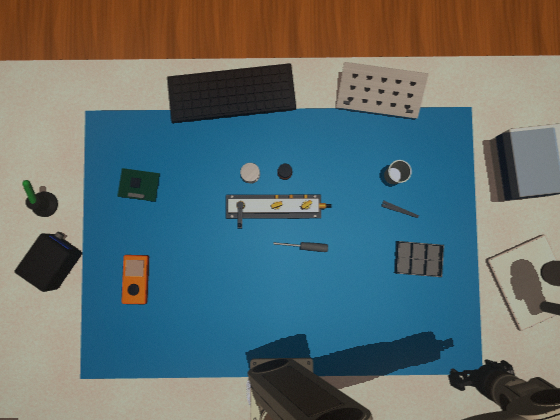

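View pics/scene.png

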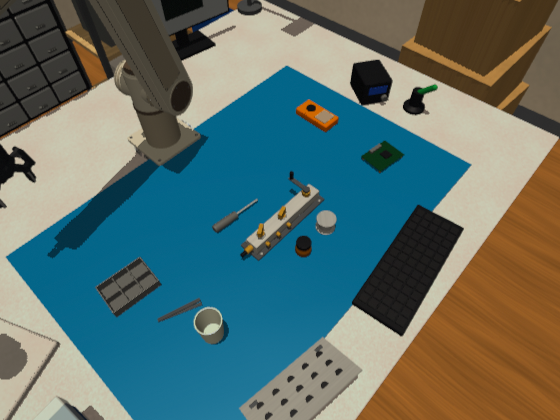

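The top view shows the manifold at about (276,206), brass heads at (277,205) and (306,205), and the valve pivot at (240,207) with its peg at (239,226). Nearby are the screwdriver at (300,246), the reel at (250,172) and the jar at (285,171).

```bash
python3 - <<'E'
from h import *
for n in("top","scene"):
    z=np.load(n+".npz");im,d,K,T=[z[k] for k in("im","d","K","T")];P=cloud(d,K,T)
    hsv=cv2.cvtColor(im,cv2.COLOR_BGR2HSV)
    m=((hsv[...,0]>15)&(hsv[...,0]<35)&(hsv[...,1]>130)&(hsv[...,2]>90)).astype(np.uint8)
    c,l,s,ce=cv2.connectedComponentsWithStats(m)
    for i in range(1,c):
        if s[i,4]>8 and abs(P[int(ce[i][1]),int(ce[i][0]),0]-.45)<.12:
            q=P[l==i];print(n,ce[i].round(1),s[i,4],np.nanmean(q,0).round(4),"maxz",np.nanmax(q[:,2]).round(4))
    if n=="top":
        a=(P[...,2]>.035)&(P[...,2]<.052)&(P[...,0]>.35)&(P[...,0]<.5)&(np.abs(P[...,1])<.25)
        v,u=np.nonzero(a);q=np.array([ray(x,y,.045,K,T)[:2] for x,y in zip(u,v)])
        c,l2,s2,ce2=cv2.connectedComponentsWithStats(a.astype(np.uint8))
        for i in range(1,c):
            if s2[i,4]>100:
                vv,uu=np.nonzero(l2==i);q=np.array([ray(x,y,.045,K,T)[:2] for x,y in zip(uu,vv)]).astype(np.float32);print("bar",s2[i,4],cv2.minAreaRect(q))
        g=(P[...,2]>.062)&(np.abs(P[...,0]-.42)<.1)&(np.abs(P[...,1])<.2)
        c,l2,s2,ce2=cv2.connectedComponentsWithStats(g.astype(np.uint8))
        for i in range(1,c): print("high",s2[i,4],ce2[i].round(1),np.nanmean(P[l2==i],0).round(4),np.nanmax(P[l2==i][:,2]).round(4))
    big=im[165:265,200:350] if n=="top" else im[160:270,220:350]
    cv2.imwrite(f"pics/{n}_c.png",cv2.resize(big,None,fx=5,fy=5,interpolation=cv2.INTER_CUBIC))
E
```

```text
top [306.2 204.2] 47 [ 0.5635 -0.0778  0.0767] maxz 0.0859
top [276.1 204.4] 44 [0.564  0.0124 0.0702] maxz 0.0806
top [322.  205.4] 29 [ 0.5628 -0.1296  0.0341] maxz 0.0391
high 40 [239.  223.5] [0.5071 0.1238 0.0799] 0.1049
scene [281.2 211.3] 39 [0.5674 0.0058 0.0704] maxz 0.0758
scene [259.8 228.7] 41 [ 0.5666 -0.0829  0.0778] maxz 0.0818
scene [248.6 248.3] 47 [ 0.5663 -0.1318  0.0303] maxz 0.0383
```

View pics/scene_c.png

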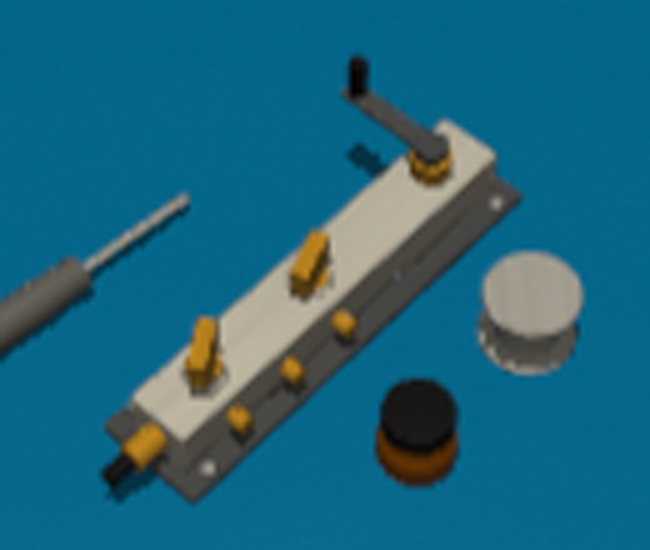

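The plug at world (0.564, -0.080) stands higher, so it is the loose one (y = -100 port). I'll move above it now.

>>> {"fn": "move_arm", "kwargs": {
  "increments": [
    {"grip": 0,"linear": [-0.21,0.015,-0.115],"twist": 0},
    {"grip": 0,"linear": [-0.21,0.015,-0.115],"twist": 0},
    {"grip": 0,"linear": [-0.21,0.015,-0.115],"twist": 0},
    {"grip": 0,"linear": [-0.21,0.015,-0.115],"twist": 0},
    {"grip": 0,"linear": [-0.21,0.015,-0.115],"twist": 0}
  ]
}}

```text
clock: 0.6
eef_pos: [0.2972, -0.3226, 0.2127]
tool_rot: [-0.081, 0.704, -0.702, 0.079]
ft_force: [0.6, -0.4, 0.2]
grip_width: 0.0854
```

>>> {"fn": "move_arm", "kwargs": {
  "increments": [
    {"grip": 0,"linear": [-0.21,0.015,-0.115],"twist": 0},
    {"grip": 0,"linear": [-0.21,0.015,-0.115],"twist": 0},
    {"grip": 0,"linear": [-0.21,0.015,-0.115],"twist": 0},
    {"grip": 0,"linear": [-0.21,0.015,-0.115],"twist": 0},
    {"grip": 0,"linear": [-0.21,0.015,-0.115],"twist": 0}
  ]
}}

```text
clock: 1.1
eef_pos: [0.4807, -0.1548, 0.1957]
tool_rot: [-0.081, 0.704, -0.701, 0.078]
ft_force: [0.9, -1.4, 0.7]
grip_width: 0.0855
```

>>> {"fn": "move_arm", "kwargs": {
  "increments": [
    {"grip": 0.5,"linear": [0,0,0],"twist": -0.07},
    {"grip": 0.5,"linear": [0,0,0],"twist": -0.07},
    {"grip": 0.5,"linear": [0,0,0],"twist": -0.07},
    {"grip": 0.5,"linear": [0,0,0],"twist": -0.07},
    {"grip": 0.5,"linear": [0,0,0],"twist": -0.07}
  ]
}}

```text
clock: 1.6
eef_pos: [0.4844, -0.1468, 0.1913]
tool_rot: [-0.331, 0.63, -0.622, 0.327]
ft_force: [0.3, -1.0, -0.0]
grip_width: 0.0423
```

>>> {"fn": "move_arm", "kwargs": {
  "increments": [
    {"grip": 0.5,"linear": [0,0,0],"twist": -0.072},
    {"grip": 0.5,"linear": [0,0,0],"twist": -0.072},
    {"grip": 0.5,"linear": [0,0,0],"twist": -0.072},
    {"grip": 0.5,"linear": [0,0,0],"twist": -0.072},
    {"grip": 0.5,"linear": [0,0,0],"twist": -0.072}
  ]
}}

```text
clock: 2.1
eef_pos: [0.4824, -0.1459, 0.1884]
tool_rot: [0.537, -0.469, 0.456, -0.533]
ft_force: [1.0, -0.7, -0.0]
grip_width: 0.0427
```

>>> {"fn": "move_arm", "kwargs": {
  "increments": [
    {"grip": 0.5,"linear": [0,0,0],"twist": -0.072},
    {"grip": 0.5,"linear": [0,0,0],"twist": -0.072},
    {"grip": 0.5,"linear": [0,0,0],"twist": -0.072},
    {"grip": 0.5,"linear": [0,0,0],"twist": -0.072},
    {"grip": 0.5,"linear": [0,0,0],"twist": -0.072}
  ]
}}

```text
clock: 2.6
eef_pos: [0.4804, -0.1452, 0.1856]
tool_rot: [-0.667, 0.243, -0.225, 0.668]
ft_force: [-0.3, -0.4, -0.9]
grip_width: 0.0428
```

>>> {"fn": "move_arm", "kwargs": {
  "increments": [
    {"grip": 0.5,"linear": [0,0,0],"twist": -0.072},
    {"grip": 0.5,"linear": [0,0,0],"twist": -0.072},
    {"grip": 0.5,"linear": [0,0,0],"twist": -0.072},
    {"grip": 0.5,"linear": [0,0,0],"twist": -0.072},
    {"grip": 0.5,"linear": [0,0,0],"twist": -0.072}
  ]
}}

```text
clock: 3.1
eef_pos: [0.4783, -0.1446, 0.1828]
tool_rot: [-0.702, -0.016, 0.037, 0.711]
ft_force: [-0.7, -0.0, -0.7]
grip_width: 0.0427
```

>>> {"fn": "move_arm", "kwargs": {
  "increments": [
    {"grip": 0.5,"linear": [0,0,0],"twist": -0.072},
    {"grip": 0.5,"linear": [0,0,0],"twist": -0.072},
    {"grip": 0.5,"linear": [0,0,0],"twist": -0.072},
    {"grip": 0.5,"linear": [0,0,0],"twist": -0.072},
    {"grip": 0.5,"linear": [0,0,0],"twist": -0.072}
  ]
}}

```text
clock: 3.6
eef_pos: [0.4763, -0.144, 0.1801]
tool_rot: [-0.638, -0.274, 0.293, 0.657]
ft_force: [-0.2, 0.2, -0.1]
grip_width: 0.0427
```

>>> {"fn": "move_arm", "kwargs": {
  "increments": [
    {"grip": 0.5,"linear": [0,0,0],"twist": -0.072},
    {"grip": 0.5,"linear": [0,0,0],"twist": -0.072},
    {"grip": 0.5,"linear": [0,0,0],"twist": -0.072},
    {"grip": 0.5,"linear": [0,0,0],"twist": -0.072},
    {"grip": 0.5,"linear": [0,0,0],"twist": -0.072}
  ]
}}

```text
clock: 4.1
eef_pos: [0.4743, -0.1434, 0.1774]
tool_rot: [-0.485, -0.495, 0.507, 0.513]
ft_force: [-0.7, 0.6, -1.0]
grip_width: 0.043
```

```bash
cat >> h.py <<'E'
def state():
    o=bot.get_obs();M=R.from_quat(o["tool_rot"]).as_matrix()
    print("t",round(float(o["clock"]),2),"tcp",o["eef_pos"].round(4),"yawz",round(float(np.arctan2(M[1,2],M[0,2])),3),"j6",o["joint_pos"][5].round(3),"F",o["ft_force"].round(2),"M",o["ft_torque"].round(3),"w",round(float(o["grip_width"]),4),"tilt",M[2,[0,2]].round(4));return o,M
def tool(target):
    o,M=state();print("scaled", (M.T@(np.array(target)-o["eef_pos"])/.2).round(3))
E
python3 -c "
from h import *
tool([.563,-.08,.18])"
```

```text
t 4.1 tcp [ 0.4743 -0.1434  0.1774] yawz -3.137 j6 -1.87 F [-0.75  0.64 -0.97] M [ 0.022 -0.093  0.062] w 0.043 tilt [0.0157 0.0413]
scaled [ 0.315 -0.026 -0.444]
```

>>> {"fn": "move_arm", "kwargs": {
  "increments": [
    {"grip": 0.5,"linear": [0.08,-0.01,-0.11],"twist": 0},
    {"grip": 0.5,"linear": [0.08,-0.01,-0.11],"twist": 0},
    {"grip": 0.5,"linear": [0.08,-0.01,-0.11],"twist": 0},
    {"grip": 0.5,"linear": [0.08,-0.01,-0.11],"twist": 0},
    {"grip": 0.5,"linear": [0,-0.003,0],"twist": 0}
  ]
}}

```text
clock: 4.6
eef_pos: [0.5626, -0.0773, 0.1805]
tool_rot: [-0.483, -0.493, 0.509, 0.515]
ft_force: [-0.3, 0.2, -0.3]
grip_width: 0.0427
```

```bash
cat > w.py <<'E'
import sys
from h import *
o,M=state();print(o["joint_pos"].round(4))
im,d,K,T=shot("wrist");cv2.imwrite(sys.argv[1],im);P=cloud(d,K,T)
hsv=cv2.cvtColor(im,cv2.COLOR_BGR2HSV)
m=((hsv[...,0]>14)&(hsv[...,0]<36)&(hsv[...,1]>110)&(hsv[...,2]>70)&(P[...,2]>.058)).astype(np.uint8)
c,l,s,ce=cv2.connectedComponentsWithStats(m)
for i in range(1,c):
    if s[i,4]<150: continue
    zt=np.nanpercentile(P[l==i][:,2],97)
    v,u=np.nonzero((l==i)&(P[...,2]>zt-.004))
    q=np.array([ray(a,b,zt,K,T)[:2] for a,b in zip(u,v)]).astype(np.float32)
    r=cv2.minAreaRect(q);b=cv2.boxPoints(r);e=max((b[1]-b[0],b[2]-b[1]),key=np.linalg.norm)
    print(ce[i].round(),"top",zt.round(4),"c",np.round(r[0],4),"size",np.round(r[1],4),"long dir",np.arctan2(e[1],e[0]).round(3))
E
python3 w.py pics/w1.png
```

```text
t 4.6 tcp [ 0.5626 -0.0773  0.1805] yawz -3.137 j6 -1.717 F [-0.3   0.16 -0.33] M [ 0.013 -0.022 -0.015] w 0.0427 tilt [0.0168 0.0474]
[-0.1417  0.4397  0.1551  1.3356  0.0097 -1.7168]
[270. 204.] top 0.0797 c [ 0.5643 -0.0806] size [0.012  0.0335] long dir -1.009
[270. 297.] top 0.0727 c [0.5649 0.0085] size [0.012  0.0341] long dir -1.243
```

View pics/w1.png

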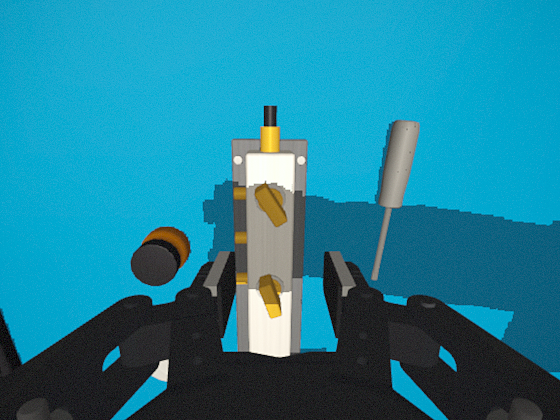

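The wrist view shows the loose head at about (270,204) and the tight one at (270,297), with the fingers clear of both. The measured head centre is (0.5643, -0.0806), with its long axis at -1.009 rad.

>>> {"fn": "move_arm", "kwargs": {
  "increments": [
    {"grip": 0.5,"linear": [0,0.06,0],"twist": -0.068},
    {"grip": 0.5,"linear": [0,0.06,0],"twist": -0.068},
    {"grip": 0.5,"linear": [0,0.06,0],"twist": -0.068},
    {"grip": 0.5,"linear": [0,0.04,0],"twist": -0.068},
    {"grip": 0.5,"linear": [0,-0.003,0],"twist": 0}
  ]
}}

```text
clock: 5.15
eef_pos: [0.554, -0.0797, 0.134]
tool_rot: [-0.321, -0.615, 0.624, 0.36]
ft_force: [0.4, -0.3, 0.2]
grip_width: 0.0428
```

```bash
python3 - <<'E'
from h import *
o,M=state();print(o["joint_pos"].round(4))
g=np.array([.5643,-.0806,.072]);t=g+.019*M[:,1];print(t,M[:,1]);tool(t)
E
```

```text
t 5.15 tcp [ 0.554  -0.0797  0.134 ] yawz -2.575 j6 -2.283 F [ 0.4  -0.25  0.18] M [-0.042 -0.048 -0.035] w 0.0428 tilt [0.0429 0.0389]
[-0.1467  0.4603  0.0621  1.2301  0.0071 -2.2831]
[ 0.56323933 -0.08030779  0.05303188] [-0.05582471  0.01537967 -0.99832213]
t 5.15 tcp [ 0.554  -0.0797  0.134 ] yawz -2.575 j6 -2.283 F [ 0.4  -0.25  0.18] M [-0.042 -0.048 -0.035] w 0.0428 tilt [0.0429 0.0389]
scaled [-0.045  0.402 -0.053]
```

>>> {"fn": "move_arm", "kwargs": {
  "increments": [
    {"grip": 0.5,"linear": [-0.011,0.1,-0.013],"twist": 0},
    {"grip": 0.5,"linear": [-0.011,0.1,-0.013],"twist": 0},
    {"grip": 0.5,"linear": [-0.011,0.1,-0.013],"twist": 0},
    {"grip": 0.5,"linear": [-0.011,0.08,-0.013],"twist": 0},
    {"grip": 0.5,"linear": [0,-0.003,0],"twist": 0}
  ]
}}

```text
clock: 5.65
eef_pos: [0.5617, -0.0836, 0.0586]
tool_rot: [-0.327, -0.611, 0.621, 0.366]
ft_force: [-1.2, -1.0, -0.3]
grip_width: 0.0427
```

```bash
python3 - <<'E'
from h import *
o,M=state()
g=np.array([.5643,-.0806,.072]);t=g+.019*M[:,1];print(t);tool(t)
E
```

```text
t 5.65 tcp [ 0.5617 -0.0836  0.0586] yawz -2.595 j6 -2.267 F [-1.2  -1.04 -0.27] M [-0.025 -0.051  0.019] w 0.0427 tilt [0.0405 0.0392]
[ 0.56326436 -0.0803278   0.0530302 ]
t 5.65 tcp [ 0.5617 -0.0836  0.0586] yawz -2.595 j6 -2.267 F [-1.2  -1.04 -0.27] M [-0.025 -0.051  0.019] w 0.0427 tilt [0.0405 0.0392]
scaled [ 0.009  0.028 -0.016]
```

>>> {"fn": "move_arm", "kwargs": {
  "increments": [
    {"grip": 0.5,"linear": [0.009,0.02,-0.016],"twist": 0},
    {"grip": 1,"linear": [0,-0.002,0],"twist": 0},
    {"grip": 1,"linear": [0,-0.002,0],"twist": 0},
    {"grip": 1,"linear": [0,-0.002,0],"twist": 0},
    {"grip": 1,"linear": [0,-0.002,0],"twist": 0}
  ]
}}

```text
clock: 6.15
eef_pos: [0.5647, -0.0804, 0.0584]
tool_rot: [-0.33, -0.611, 0.619, 0.366]
ft_force: [1.7, -0.3, -9.2]
grip_width: 0.0103
```

```bash
python3 -c "
from h import *
for i in range(3): state(); bot.camera('wrist')
state()"
```

```text
t 6.15 tcp [ 0.5647 -0.0804  0.0584] yawz -2.6 j6 -2.257 F [ 1.66 -0.26 -9.23] M [-0.053 -0.744  0.07 ] w 0.0103 tilt [0.0388 0.0357]
t 6.2 tcp [ 0.5647 -0.0805  0.0583] yawz -2.6 j6 -2.258 F [ 1.19  0.45 -7.61] M [ 0.09  -0.824  0.043] w 0.0107 tilt [0.0388 0.0358]
t 6.25 tcp [ 0.5647 -0.0804  0.0583] yawz -2.6 j6 -2.258 F [ 1.1  -0.45 -7.  ] M [ 0.116 -0.796  0.022] w 0.0107 tilt [0.039  0.0358]
t 6.3 tcp [ 0.5647 -0.0804  0.0584] yawz -2.6 j6 -2.258 F [ 1.78 -0.49 -8.51] M [ 0.141 -0.833 -0.012] w 0.0109 tilt [0.0391 0.0357]
```

>>> {"fn": "move_arm", "kwargs": {
  "increments": [
    {"grip": 1,"linear": [0,0,0],"twist": 0.06},
    {"grip": 1,"linear": [0,0,0],"twist": 0.06},
    {"grip": 1,"linear": [0,0,0],"twist": 0.06},
    {"grip": 1,"linear": [0,0,0],"twist": 0.06},
    {"grip": 1,"linear": [0,0,0],"twist": 0.06}
  ]
}}

```text
clock: 6.8
eef_pos: [0.5645, -0.0803, 0.0583]
tool_rot: [-0.503, -0.469, 0.488, 0.536]
ft_force: [-0.1, -0.1, -6.1]
grip_width: 0.0109
```

```bash
cat > m.py <<'E'
from h import *
a=[]
for i in range(6): a.append(bot.get_obs()["ft_torque"]); bot.camera("wrist")
print("mean M",np.mean(a,0).round(3),"sd",np.std(a,0).round(3),np.round([x[2] for x in a],3));state()
E
python3 m.py
```

```text
mean M [ 0.249 -0.77  -0.046] sd [0.024 0.02  0.043] [ 0.048 -0.067 -0.071 -0.054 -0.074 -0.058]
t 7.1 tcp [ 0.5645 -0.0803  0.0583] yawz 3.066 j6 -1.641 F [ 1.1   0.21 -4.78] M [ 0.28  -0.741 -0.009] w 0.0108 tilt [0.0121 0.0523]
```

>>> {"fn": "move_arm", "kwargs": {
  "increments": [
    {"grip": 1,"linear": [0,0,0],"twist": 0.05},
    {"grip": 1,"linear": [0,0,0],"twist": 0.05},
    {"grip": 1,"linear": [0,0,0],"twist": 0.03},
    {"grip": 1,"linear": [0,0,0],"twist": 0.02},
    {"grip": 1,"linear": [0,0,0],"twist": 0.02}
  ]
}}

```text
clock: 7.6
eef_pos: [0.5645, -0.0801, 0.0583]
tool_rot: [-0.579, -0.372, 0.396, 0.608]
ft_force: [-0.1, 0.2, -6.2]
grip_width: 0.0104
```

```bash
sed -i 's/range(6)/range(4)/' m.py; python3 m.py
```

```text
mean M [ 0.248 -0.838 -0.014] sd [0.02  0.04  0.028] [-0.001  0.011 -0.007 -0.062]
t 7.8 tcp [ 0.5646 -0.0803  0.0583] yawz 2.722 j6 -1.297 F [ 0.74 -0.3  -5.45] M [ 0.137 -0.91   0.02 ] w 0.0108 tilt [-0.006   0.0532]
```

>>> {"fn": "move_arm", "kwargs": {
  "increments": [
    {"grip": 1,"linear": [0,0,0],"twist": 0.015},
    {"grip": 1,"linear": [0,0,0],"twist": 0.015},
    {"grip": 1,"linear": [0,0,0],"twist": 0.015},
    {"grip": 1,"linear": [0,0,0],"twist": 0.015},
    {"grip": 1,"linear": [0,0,0],"twist": 0.015}
  ]
}}

```text
clock: 8.3
eef_pos: [0.5645, -0.0802, 0.0583]
tool_rot: [-0.608, -0.324, 0.35, 0.635]
ft_force: [0.6, -0.2, -6.2]
grip_width: 0.0107
```

```bash
python3 m.py
```

```text
mean M [ 0.159 -0.906 -0.023] sd [0.021 0.016 0.047] [ 0.022  0.026 -0.064 -0.075]
t 8.5 tcp [ 0.5645 -0.0802  0.0583] yawz 2.567 j6 -1.143 F [ 0.51  0.58 -6.45] M [ 0.212 -0.901 -0.042] w 0.0108 tilt [-0.0142  0.0516]
```

>>> {"fn": "move_arm", "kwargs": {
  "increments": [
    {"grip": 1,"linear": [0,0,0],"twist": 0.015},
    {"grip": 1,"linear": [0,0,0],"twist": 0.015},
    {"grip": 1,"linear": [0,0,0],"twist": 0.015},
    {"grip": 1,"linear": [0,0,0],"twist": 0.015},
    {"grip": 1,"linear": [0,0,0],"twist": 0.015}
  ]
}}

```text
clock: 9.0
eef_pos: [0.5645, -0.0801, 0.0583]
tool_rot: [-0.633, -0.273, 0.302, 0.658]
ft_force: [-0.2, 0.3, -6.3]
grip_width: 0.011
```

```bash
python3 m.py
```

```text
mean M [ 0.147 -0.962  0.205] sd [0.013 0.018 0.049] [0.282 0.213 0.161 0.164]
t 9.2 tcp [ 0.5645 -0.0801  0.0583] yawz 2.41 j6 -0.986 F [ 0.29  0.59 -5.76] M [ 0.18  -0.939  0.129] w 0.0104 tilt [-0.0221  0.0487]
```

>>> {"fn": "move_arm", "kwargs": {
  "increments": [
    {"grip": 1,"linear": [0,0,0],"twist": 0.007},
    {"grip": 1,"linear": [0,0,0],"twist": 0.007},
    {"grip": 1,"linear": [0,0,0],"twist": 0.007},
    {"grip": 1,"linear": [0,0,0],"twist": 0.007},
    {"grip": 1,"linear": [0,0,0],"twist": 0.007}
  ]
}}

```text
clock: 9.7
eef_pos: [0.5645, -0.0801, 0.0583]
tool_rot: [-0.644, -0.249, 0.279, 0.668]
ft_force: [0.1, 1.0, -6.2]
grip_width: 0.0106
```

```bash
python3 m.py
```

```text
mean M [ 0.153 -0.958  0.231] sd [0.037 0.015 0.037] [0.292 0.23  0.205 0.197]
t 9.9 tcp [ 0.5645 -0.0801  0.0584] yawz 2.337 j6 -0.912 F [ 0.2  -0.51 -5.4 ] M [ 0.175 -0.946  0.237] w 0.0106 tilt [-0.0256  0.0468]
```

>>> {"fn": "move_arm", "kwargs": {
  "increments": [
    {"grip": 1,"linear": [0,0,0],"twist": 0.007},
    {"grip": 1,"linear": [0,0,0],"twist": 0.007},
    {"grip": 1,"linear": [0,0,0],"twist": 0.007},
    {"grip": 1,"linear": [0,0,0],"twist": 0.007},
    {"grip": 1,"linear": [0,0,0],"twist": 0.007}
  ]
}}

```text
clock: 10.4
eef_pos: [0.5643, -0.0802, 0.0584]
tool_rot: [-0.654, -0.224, 0.255, 0.676]
ft_force: [-0.6, 0.1, -5.2]
grip_width: 0.0109
```

```bash
python3 m.py
```

```text
mean M [ 0.084 -0.917  0.267] sd [0.02  0.034 0.025] [0.304 0.258 0.271 0.234]
t 10.6 tcp [ 0.5643 -0.0802  0.0584] yawz 2.263 j6 -0.838 F [-0.08 -0.32 -5.31] M [ 0.068 -0.89   0.249] w 0.0106 tilt [-0.0296  0.0447]
```

>>> {"fn": "move_arm", "kwargs": {
  "increments": [
    {"grip": 1,"linear": [0,0,0],"twist": 0.005},
    {"grip": 1,"linear": [0,0,0],"twist": 0.005},
    {"grip": 1,"linear": [0,0,0],"twist": 0.005},
    {"grip": 1,"linear": [0,0,0],"twist": 0.005},
    {"grip": 1,"linear": [0,0,0],"twist": 0.005}
  ]
}}

```text
clock: 11.1
eef_pos: [0.5643, -0.0802, 0.0584]
tool_rot: [-0.66, -0.206, 0.237, 0.682]
ft_force: [-0.2, -0.2, -5.9]
grip_width: 0.0108
```

```bash
python3 m.py
```

```text
mean M [ 0.067 -0.914  0.33 ] sd [0.023 0.024 0.009] [0.338 0.326 0.339 0.317]
t 11.3 tcp [ 0.5643 -0.0802  0.0584] yawz 2.21 j6 -0.785 F [ 0.05  0.01 -4.7 ] M [ 0.098 -0.899  0.311] w 0.0105 tilt [-0.0319  0.0431]
```

Five checks agree on a snug plug:
- The bite came within yaw 2.57 to 2.41, so the plug is now 0.20 to 0.36 rad past it.
- The turning moment reads 0.33 to 0.34 N m, rising at the expected rate.

I'll release it.

>>> {"fn": "move_arm", "kwargs": {
  "increments": [
    {"grip": 0.5,"linear": [0,0,0],"twist": 0},
    {"grip": 0.5,"linear": [0,-0.003,0],"twist": 0},
    {"grip": 0.5,"linear": [0,-0.1,0],"twist": 0},
    {"grip": 0.5,"linear": [0,-0.2,0],"twist": 0},
    {"grip": 0.5,"linear": [0,-0.2,0],"twist": 0}
  ]
}}

```text
clock: 11.8
eef_pos: [0.565, -0.0817, 0.1579]
tool_rot: [-0.659, -0.201, 0.241, 0.684]
ft_force: [0.1, -0.5, -0.1]
grip_width: 0.0427
```

```bash
python3 -c "
from h import *
o,M=state();print(M[:,1])
tool(np.array([.5036,.1198,.155]))"; python3 w.py pics/w2.png
```

```text
t 11.8 tcp [ 0.565  -0.0817  0.1579] yawz 2.206 j6 -0.784 F [ 0.07 -0.49 -0.13] M [ 0.026 -0.072  0.041] w 0.0427 tilt [-0.0423  0.0513]
[-0.06449418  0.01611809 -0.99778791]
t 11.8 tcp [ 0.565  -0.0817  0.1579] yawz 2.206 j6 -0.784 F [ 0.07 -0.49 -0.13] M [ 0.026 -0.072  0.041] w 0.0427 tilt [-0.0423  0.0513]
scaled [0.353 0.05  0.991]
t 11.8 tcp [ 0.565  -0.0817  0.1579] yawz 2.206 j6 -0.784 F [ 0.07 -0.49 -0.13] M [ 0.026 -0.072  0.041] w 0.0427 tilt [-0.0423  0.0513]
[-0.1471  0.4723  0.1454  1.3101  0.0065 -0.7836]
[276. 223.] top 0.0798 c [ 0.5635 -0.0798] size [0.0334 0.0117] long dir 0.639
[373. 282.] top 0.2028 c [ 0.538  -0.0619] size [0.0005 0.0059] long dir -1.43
```

>>> {"fn": "move_arm", "kwargs": {
  "increments": [
    {"grip": 0.5,"linear": [0.07,0.005,0.2],"twist": 0},
    {"grip": 0.5,"linear": [0.07,0.005,0.2],"twist": 0},
    {"grip": 0.5,"linear": [0.07,0.005,0.2],"twist": 0},
    {"grip": 0.5,"linear": [0.07,0.005,0.2],"twist": 0},
    {"grip": 0.5,"linear": [0.05,0,0.13],"twist": 0}
  ]
}}

```text
clock: 12.35
eef_pos: [0.5173, 0.1074, 0.1752]
tool_rot: [-0.665, -0.207, 0.226, 0.681]
ft_force: [0.7, -0.2, 0.4]
grip_width: 0.0429
```

>>> {"fn": "move_arm", "kwargs": {
  "increments": [
    {"grip": 0.5,"linear": [0,-0.003,0],"twist": 0.063},
    {"grip": 0.5,"linear": [0,-0.003,0],"twist": 0.063},
    {"grip": 0.5,"linear": [0,-0.003,0],"twist": 0.063},
    {"grip": 0.5,"linear": [0,-0.003,0],"twist": 0.063},
    {"grip": 0.5,"linear": [0,-0.003,0],"twist": 0.063}
  ]
}}

```text
clock: 12.85
eef_pos: [0.5169, 0.1131, 0.1827]
tool_rot: [-0.702, 0.017, 0.0, 0.712]
ft_force: [0.4, -0.1, 0.1]
grip_width: 0.0428
```

```bash
python3 - <<'E'
from h import *
o,M=state();print(M[:,1])
im,d,K,T=shot("wrist");cv2.imwrite("pics/w3.png",im);P=cloud(d,K,T)
g=((P[...,2]>.092)&(P[...,2]<.105)&(np.hypot(P[...,0]-.5036,P[...,1]-.1198)<.03)).astype(np.uint8)
c,l,s,ce=cv2.connectedComponentsWithStats(g)
for i in range(1,c):
    if s[i,4]>20: print(ce[i],s[i],ray(*ce[i],.098,K,T).round(4),np.nanmean(P[l==i],0).round(4))
tool(np.array([.5036,.1198,.093])+.019*M[:,1])
E
```

```text
t 12.85 tcp [0.5169 0.1131 0.1827] yawz 1.547 j6 0.228 F [ 0.37 -0.13  0.09] M [-0.053 -0.019 -0.028] w 0.0428 tilt [-0.0255  0.0139]
[-0.02517371  0.01448064 -0.99957821]
[288.96059113 203.50246305] [281 196  17  16 203] [0.503  0.1228 0.098 ] [0.503  0.1228 0.0982]
t 12.9 tcp [0.5171 0.1131 0.1829] yawz 1.543 j6 0.231 F [-0.73 -0.51  0.12] M [ 0.027 -0.076 -0.006] w 0.0429 tilt [-0.0251  0.014 ]
scaled [-0.057  0.547  0.025]
```

View pics/w3.png

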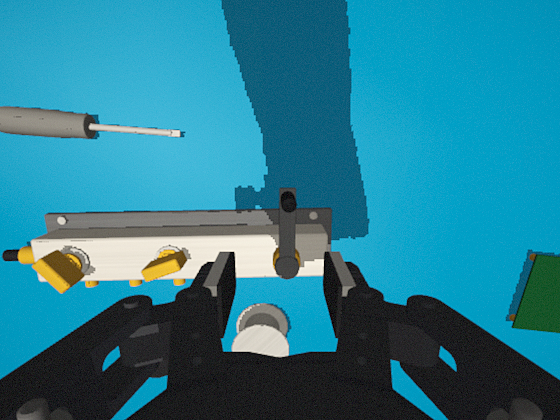

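The wrist view shows the peg top at (289,203), which gives (0.503, 0.123). The fingers straddle it and the rest is clear, so I'll descend over the peg.

>>> {"fn": "move_arm", "kwargs": {
  "increments": [
    {"grip": 0.5,"linear": [-0.014,0.1,0.008],"twist": 0},
    {"grip": 0.5,"linear": [-0.014,0.1,0.008],"twist": 0},
    {"grip": 0.5,"linear": [-0.014,0.1,0.008],"twist": 0},
    {"grip": 0.5,"linear": [-0.014,0.1,0.008],"twist": 0},
    {"grip": 0.5,"linear": [-0.014,0.08,0.008],"twist": 0}
  ]
}}

```text
clock: 13.4
eef_pos: [0.506, 0.1234, 0.0909]
tool_rot: [-0.701, 0.01, -0.003, 0.713]
ft_force: [0.7, 0.4, 0.3]
grip_width: 0.0426
```

```bash
python3 - <<'E'
from h import *
o,M=state();tool(np.array([.503,.1228,.097])+.019*M[:,1])
E
```

```text
t 13.4 tcp [0.506  0.1234 0.0909] yawz 1.552 j6 0.247 F [0.7  0.41 0.26] M [-0.047  0.023 -0.011] w 0.0426 tilt [-0.0099  0.0168]
t 13.4 tcp [0.506  0.1234 0.0909] yawz 1.552 j6 0.247 F [0.7  0.41 0.26] M [-0.047  0.023 -0.011] w 0.0426 tilt [-0.0099  0.0168]
scaled [-0.015  0.064 -0.003]
```

>>> {"fn": "move_arm", "kwargs": {
  "increments": [
    {"grip": 0.5,"linear": [-0.008,0.035,-0.002],"twist": 0},
    {"grip": 0.5,"linear": [-0.008,0.02,-0.002],"twist": 0},
    {"grip": 1,"linear": [0,-0.003,0],"twist": 0},
    {"grip": 1,"linear": [0,-0.003,0],"twist": 0},
    {"grip": 1,"linear": [0,-0.003,0],"twist": 0}
  ]
}}

```text
clock: 13.9
eef_pos: [0.5021, 0.1223, 0.0812]
tool_rot: [-0.701, 0.009, -0.001, 0.713]
ft_force: [1.0, 0.7, -11.6]
grip_width: 0.0094
```

```bash
python3 - <<'E'
from h import *
o,M=state();g=o["eef_pos"]-.019*M[:,1];print(g.round(4),"ang",np.arctan2(g[1]-.1194,.5656-g[0]).round(3),"r",np.hypot(g[1]-.1194,.5656-g[0]).round(4))
E
```

```text
t 13.9 tcp [0.5021 0.1223 0.0812] yawz 1.556 j6 0.243 F [  0.99   0.69 -11.62] M [ 0.047 -0.388 -0.044] w 0.0094 tilt [-0.0108  0.016 ]
[0.5023 0.122  0.1002] ang 0.041 r 0.0634
```

>>> {"fn": "move_arm", "kwargs": {
  "increments": [
    {"grip": 1,"linear": [0.002,0,0.037],"twist": 0.06},
    {"grip": 1,"linear": [0.002,0,0.037],"twist": 0.06},
    {"grip": 1,"linear": [0.002,0,0.037],"twist": 0.06},
    {"grip": 1,"linear": [0.002,0,0.037],"twist": 0.06},
    {"grip": 1,"linear": [0.002,0,0.037],"twist": 0.06}
  ]
}}

```text
clock: 14.4
eef_pos: [0.5139, 0.1575, 0.0811]
tool_rot: [-0.667, 0.227, -0.216, 0.676]
ft_force: [1.8, 0.2, -5.4]
grip_width: 0.0093
```

```bash
cat > v.py <<'E'
from h import *
o,M=state();g=o["eef_pos"]-.019*M[:,1];print(g.round(4),"ang",np.arctan2(g[1]-.1194,.5656-g[0]).round(3),"r",np.hypot(g[1]-.1194,.5656-g[0]).round(4))
E
python3 v.py
```

```text
t 14.4 tcp [0.5139 0.1575 0.0811] yawz 0.934 j6 0.924 F [ 1.78  0.21 -5.37] M [ 0.018 -0.339  0.164] w 0.0093 tilt [-0.0188  0.0068]
[0.5142 0.1572 0.1001] ang 0.633 r 0.0638
```

>>> {"fn": "move_arm", "kwargs": {
  "increments": [
    {"grip": 1,"linear": [0.002,0,0.037],"twist": 0.06},
    {"grip": 1,"linear": [0.002,0,0.037],"twist": 0.06},
    {"grip": 1,"linear": [0.002,0,0.037],"twist": 0.06},
    {"grip": 1,"linear": [0.002,0,0.037],"twist": 0.06},
    {"grip": 1,"linear": [0.002,0,0.037],"twist": 0.06}
  ]
}}

```text
clock: 14.9
eef_pos: [0.5456, 0.1809, 0.081]
tool_rot: [-0.569, 0.422, -0.41, 0.575]
ft_force: [1.0, -0.6, -3.7]
grip_width: 0.009
```

```bash
python3 v.py
```

```text
t 14.9 tcp [0.5456 0.1809 0.081 ] yawz 0.312 j6 1.569 F [ 0.96 -0.56 -3.67] M [-0.092 -0.333  0.112] w 0.009 tilt [-0.0191 -0.0037]
[0.5457 0.1806 0.1   ] ang 1.257 r 0.0643
```

Only 0.31 rad remains, so I'll go in gently to the stop.

>>> {"fn": "move_arm", "kwargs": {
  "increments": [
    {"grip": 1,"linear": [0.002,0,0.03],"twist": 0.05},
    {"grip": 1,"linear": [0.002,0,0.03],"twist": 0.05},
    {"grip": 1,"linear": [0.001,0,0.025],"twist": 0.04},
    {"grip": 1,"linear": [0,0,0.02],"twist": 0.01},
    {"grip": 1,"linear": [0,0,0.02],"twist": 0}
  ]
}}

```text
clock: 15.4
eef_pos: [0.5667, 0.1843, 0.0807]
tool_rot: [-0.501, 0.509, -0.49, 0.5]
ft_force: [-15.4, 0.3, 9.0]
grip_width: 0.0093
```

```bash
python3 v.py
```

```text
t 15.4 tcp [0.5667 0.1843 0.0807] yawz 0.002 j6 1.871 F [-15.38   0.33   8.98] M [-0.044  2.753  0.044] w 0.0093 tilt [-0.0174 -0.0204]
[0.5671 0.1839 0.0997] ang 1.594 r 0.0646
```

The handle is at its stop: -15 N of resistance at an angle of about 1.59. I'll release, rise and look.

>>> {"fn": "move_arm", "kwargs": {
  "increments": [
    {"grip": 1,"linear": [0,0,0],"twist": 0},
    {"grip": 0.5,"linear": [0,0,0],"twist": 0},
    {"grip": 0.5,"linear": [0,-0.003,0],"twist": 0},
    {"grip": 0.5,"linear": [0,-0.1,0],"twist": 0},
    {"grip": 0.5,"linear": [0,-0.2,0],"twist": 0}
  ]
}}

```text
clock: 15.9
eef_pos: [0.5652, 0.1822, 0.1385]
tool_rot: [-0.505, 0.51, -0.488, 0.498]
ft_force: [0.4, 0.5, -0.4]
grip_width: 0.0431
```

>>> {"fn": "move_arm", "kwargs": {
  "increments": [
    {"grip": 0.5,"linear": [0,-0.2,0],"twist": 0},
    {"grip": 0.5,"linear": [0,-0.1,-0.2],"twist": 0},
    {"grip": 0.5,"linear": [0,0,-0.2],"twist": 0},
    {"grip": 0.5,"linear": [0,0,-0.2],"twist": 0},
    {"grip": 0.5,"linear": [0,0,0],"twist": 0}
  ]
}}

```text
clock: 16.4
eef_pos: [0.4501, 0.1817, 0.2112]
tool_rot: [-0.499, 0.507, -0.49, 0.504]
ft_force: [0.6, 0.2, -0.3]
grip_width: 0.0426
```

```bash
python3 - <<'E'
from h import *
state()
im,d,K,T=shot("scene");big=im[160:270,220:350]
cv2.imwrite("pics/s2.png",cv2.resize(big,None,fx=5,fy=5,interpolation=cv2.INTER_CUBIC))
for n in("scene","top"):
    im,d,K,T=shot(n);P=cloud(d,K,T)
    g=(P[...,2]>.086)&(P[...,2]<.105)&(np.hypot(P[...,0]-.5656,P[...,1]-.12)<.08)
    v,u=np.nonzero(g);print(n,len(u),u.mean(),v.mean(),np.nanmean(P[g],0).round(4))
E
```

```text
t 16.4 tcp [0.4501 0.1817 0.2112] yawz 0.006 j6 1.934 F [ 0.59  0.17 -0.31] M [-0.068 -0.042 -0.044] w 0.0426 tilt [-0.0214 -0.0111]
scene 16 319.625 172.75 [0.5699 0.1774 0.0958]
top 15 218.26666666666668 203.6 [0.5657 0.1837 0.097 ]
```

View pics/s2.png

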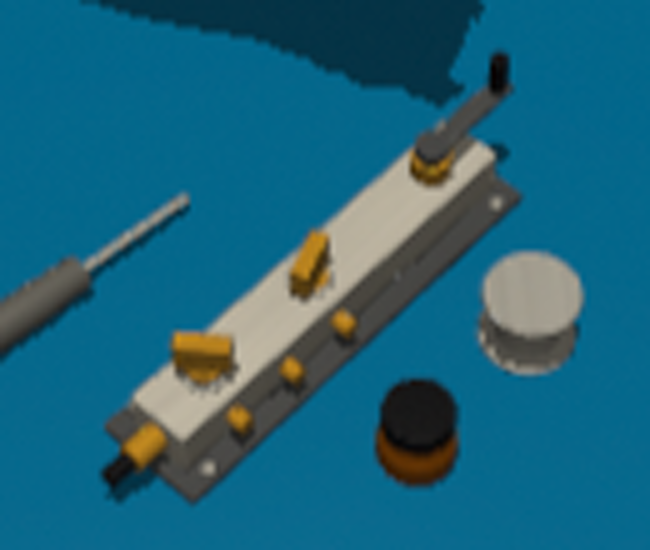

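The handle lies along the bar, with the peg at crop pixel (500,72). The loose plug is turned at (202,355), and the bystanders look unchanged. I'll hand the job in.

```bash
python3 -c "
from workcell import bot
print(bot.job_done())"
```

```text
the job is handed in; nothing more can be done
None
```

I tightened the loose plug (the y = -100 port) clockwise until it was snug. Then I swung the shut-off handle clockwise to its stop and handed the job in at about 16.5 s with the arm clear.

- **Plug:** it turned about 1.47 rad in all, and I stopped between 0.20 and 0.36 rad past the bite. The last turning moment read 0.33–0.34 N m (noise about 0.04), or roughly 0.34–0.36 N m once corrected for the offset seen while it turned freely. After release the head was still at the angle where I left it.
- **Valve:** it met the stop with about 15 N of resistance at a computed angle of about 1.59 rad. After release, the top camera put the peg at (0.566, 0.184), in line with the bar. The scene camera put it about 6 mm nearer along the bar and 4 mm to the side. That is still fully open.
- **Bystanders:** the screwdriver, jar and reel looked unmoved in the last close view. I did not re-check the tray, board, meter, tweezers and cup, but the arm never worked near them.
- **Arm tilt:** the tool drifted up to about 4° off vertical over the moves. It did not affect either grip.

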